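Lock the wood lathe's spindle before the chuck comes off

TASK

Lock the lathe's spindle: take the red knob of the spindle lock on top of the headstock, press it straight down against its spring until you feel the pin bottom in the index ring, then, keeping it down, slide the brass keeper fully across through the window of its steel staple, and let go so that the keeper holds the pin in. Be gentle: neither ram the pin nor force the keeper against the staple, and leave the things lying about where they are.

Things in the scene. Friction and masses are not known exactly. Their poses are not given: they have to be found in the camera images.
- lathe: blue-grey bench wood lathe, fixed; origin on the bench under the middle of the headstock. +z up; -y runs along the bed to the tailstock (460 mm); +y is the outboard end with the handwheel; -x is the operator's side (control panel, tool rest). Headstock 130 (x) x 170 (y) mm, flat top 225 mm above the bench
- spindle: the lathe's spindle line (steel index ring inside the headstock, black chuck with a turned pale leg, handwheel), fixed; origin on its axis under the lock pin, 165 mm above the bench, axes as the lathe's. A hole of the index ring already stands exactly under the pin; the pin bottoms on its floor
- lock: spindle lock's dark steel sleeve (36 mm across, 15 mm high, brass hexagonal nut) screwed into the headstock top, fixed; origin on the pin's axis at about headstock-top level, axes as the lathe's. Carries plunger and keeper. It is screwed in to a different depth on each lathe (within 4.5 mm up or down), so the pin's travel is not known beforehand: feel for it
- knob (a point): middle of the upright red knob on the keeper: a cylinder 18 mm across, 26 mm high (13 mm above and below this point), on a thin neck 8 mm above the brass bolt. Best pinched from above with the fingers on its -x and +x sides (lathe axes), so that they stay clear of the staple
- plunger (a joint): how far the plunger (steel head 32 x 46 x 13 mm with keeper and knob, pin below) is down, m; 0 = up. Spring: about 6 N at first, +0.5 N per mm (greased: 1 N more per 8 mm/s). The pin bottoms solidly after 8 to 18 mm; there the keeper clears the window's upper edge by 1.5 mm; higher up its tip strikes the staple. With the keeper through and let go it rises 1 to 3 mm and stays; else it springs back
- keeper (a joint): how far the brass keeper bolt (18 mm wide, 6 mm thick, sliding in the plunger's head, with the knob fixed on it) is slid towards the lathe's +y, m; 0 to 0.003 at the start (its tip short of the staple), 0.018 = fully across, at its stop. Friction about 1.5 N
- staple (a point): middle of the top edge of the steel staple that stands on the headstock top: an upright plate 34 mm wide (lathe x), 48 mm high, 6 mm thick, its near face 38 mm to the +y side of the pin's axis. The brass keeper goes through its window (24 mm wide) towards +y
- wax_tin: round brass-coloured wax tin, 44 mm across, 19 mm high, loose on the headstock top beside the lock; origin under its centre; leave it alone
- chuck_key: T-handled steel chuck key, 95 mm long, loose on the bench in front of the lathe; origin under its middle; leave it alone
- gouge: turning gouge with a wooden handle, 280 mm long, loose on the bench behind the lathe's bed; leave it alone
- skew: skew chisel with a dark wooden handle, 260 mm long, loose on the bench behind the lathe's bed; leave it alone
- faceplate: dark steel lathe faceplate, 90 mm across, 35 mm high over its hub, loose on the bench behind the headstock; leave it alone
- bowl_blank: round timber bowl blank, 110 mm across, 40 mm high, loose on the bench in front of the lathe's bed; leave it alone
- glue: white glue bottle with orange cap, 52 mm across, 130 mm high, loose on the bench behind the headstock; leave it alone
- leg_blank: pale square timber blank 36 x 170 x 36 mm, loose on the bench in front of the lathe; leave it alone

How it is judged:
On the way, in this order (a step that is already met when the one before it is completed fails the run):
1. the plunger has been pressed down until its pin bottoms in the index ring, the keeper still short of the staple (contact force between lock and spindle above 0.5 N and value of joint keeper below 0.006 m), for 0.05 s.
2. the keeper has been slid across through the staple (value of joint keeper above 0.014 m and value of joint plunger above 0.005 m), for 0.2 s.
At the end, for the whole second after the job is handed in: The keeper is slid across by at least 14 mm of its 18, through the staple's window, and bears up against the staple with the spring's force (over 3 N); the plunger is held at least 5 mm down and everything is at rest with the robot off it (all of step 2 and contact force between lock and lathe above 3 N and velocity of joint each of plunger, keeper below 0.01 m/s); the robot touches nothing.
It fails at once if the pin is rammed into the bottom of its hole (over 20 N between pin and index ring) (contact force between lock and spindle above 20 N).
It fails at once if the keeper is forced against the staple (over 25 N between them) (contact force between lock and lathe above 25 N).
It fails at once if one of the loose things lying about is shifted by more than 15 mm (distance of any of wax_tin, chuck_key, gouge, skew, faceplate, bowl_blank, glue, leg_blank from where it was at the start of the episode above 0.015 m).
It also fails if it takes over 45 s, if anything falls off the work surface, if the arm or the gripper's body presses on something with over 40 N, if the wrist force passes 120 N, or if a joint passes its speed limit or range.

ROBOT

A 6-joint arm with a two-finger parallel gripper is mounted at the origin on the work surface. World frame = base frame: x ahead of the robot, y to its left, z up, the work surface at z = 0. Lengths are in m, angles in rad, forces in N, time in s.
With the tool pointing down it reaches from about 0.25 to 0.725 m from the base axis. Payload 4 kg.
Tool frame: the origin (TCP) lies on the centre line of the jaws, within the pads' length; the fingertips stand 17 mm ahead of it and the grasp point (between the pads) lies 2 mm behind it; z points along the fingers, y is the line along which they close (so a half turn about z gives the same grasp; the last joint's range is limited). The gripper opens to 85 mm and grips with 20 to 120 N. Pads are 22 mm wide; open, the fingers measure 114 mm over their backs; the gripper's body (76 mm by 85 mm) begins 54 mm behind the grasp point. The pads swing forward as they close: fully open they stand 13 mm farther back than shut.
Start: joints at [-1.112, 0.241, 0.005, 1.335, 0, 1.571], TCP at [0.221, -0.448, 0.21] pointing down, gripper open.
Joint ranges: [-2.72, 2.72], [-1.05, 1.87], [-1.09, 1.28], [-1.99, 2.15], [-1.42, 1.44], [-3.14, 3.14]. Speed limits (rad/s): [2.79, 2.79, 3.14, 3.14, 3.14, 3.14].

INTERFACE

Orientations are given as a unit quaternion [x, y, z, w].
In Python, from workcell import get_obs, imaging, order gives the robot as it stands.
- The arm moves only by the tool apply_moves, never from a script. Its argument "targets" is a list that holds one entry, the list of rows, each a list of 5 numbers: the shift along the world's x, y, z in units of 40 mm (1.0 is 40 mm), then the turn about the world's z in degrees, then the gripper command: -1 is shut, 1 is fully open, values between are in proportion. In form: [[[dx, dy, dz, turn, fingers], ...]]. A call has 1 to 8 rows; each row shifts and turns the commanded pose from where the row before left it; what a row does not reach is not made up. A row lasts 1/12 s, in which the tool goes at most 41.7 mm and 7.16 degrees, less where a joint would pass 70% of its speed; a pose out of reach is approached as far as the arm can. A call is refused whole if a number of a shift passes 1 or a number of a turn 7.16, either way. A call with a gripper value outside its range is refused whole. The fingers move at their own pace and stop on an object; the grip force is fixed at half the most. Time passes only in rows, so rows that do not move let the fingers close. It gives the time, the measured TCP pose, the force, the opening and the grip force at its end, in the units of the state.
- get_obs(): the state, without advancing time (a new reading comes with each control period).
- imaging.camera(name): name is "scene" or "top" or "wrist"; returns (picture, depth): 384x512x3 uint8, blue, green, red; 384x512 float32, m along the optical axis (not along the pixel's ray), 0 where there is no reading.
- imaging.get_calibration(name): a dict with "camera_matrix" (3x3 intrinsics, pixels), "eye" and "rotation" of the camera in the world; the wrist camera has in their place "hand_eye" (4x4, takes a point from camera to tool coordinates, whose origin is the TCP and whose axes are the flange's). Camera axes: x right, y down, z forward; pixel columns grow to the right and rows downward; lengths in m; the calibration is good to about 2 mm. A picture is of the moment at which its call begins: read the wrist's pose just before it. get_calibration takes no time and is no camera call.
- order.job_done(): hands the job in; it is judged then, once.
The state is a dict: "clock": time; "joint_pos": joint angles; "joint_vel": joint speeds; "tau": joint torques, N m; "eef_pos": TCP position; "tool_rot": TCP orientation; "ft_force": force on the tool from outside, world axes, zero at the start; "ft_torque": the same for the moment, N m; "grip_width": finger opening in m; "grasp_force": force on a finger pad.
Only numpy, scipy, OpenCV 4.12 (cv2) and the standard library are available. Lean on these libraries where they do the work, as an engineer would, in place of code of your own. Each camera call takes 0.05 s, during which the arm holds its last target. There are 200 camera calls.

## Working session

There is one attempt and no reset: what is moved stays moved. The work goes in short steps, Python scripts to look and compute and a tool call to move; the robot and the scene stay as the last step left them, time stands still between calls to the robot, and variables do not carry over. Pictures are saved under pics/ and viewed, at most 10 in all, crops included, and the job is handed in when it is done.

Besides the shell and the picture viewer there is one more tool, called after ">>>" in YAML: its name, and indented under it one key for each argument. apply_moves: Moves the arm, as the interface text tells. Its arguments: {"type":"object","properties":{"targets":{"type":"array","items":{"type":"array","items":{"type":"array","items":{"type":"number"}}}}},"required":["targets"]}

```bash
ls; mkdir -p pics; cat > h.py <<'E'
import numpy as np, cv2
from workcell import get_obs, imaging, order
from scipy.spatial.transform import Rotation as R
def pose(name,o=None):
    c=imaging.get_calibration(name);K=np.array(c["camera_matrix"])
    if name=="wrist":
        T=np.array(c["hand_eye"]);Rt=R.from_quat(o["tool_rot"]).as_matrix()
        return K,Rt@T[:3,:3],Rt@T[:3,3]+np.array(o["eef_pos"])
    return K,np.array(c["rotation"]),np.array(c["eye"])
def shot(name):
    o=get_obs();im,d=imaging.camera(name);return im,d,pose(name,o)
def pts(d,P):
    K,Rm,e=P;v,u=np.mgrid[:d.shape[0],:d.shape[1]]
    c=np.stack([(u-K[0,2])/K[0,0]*d,(v-K[1,2])/K[1,1]*d,d],-1)
    return c@Rm.T+e
def red(im):
    h=cv2.cvtColor(im,cv2.COLOR_BGR2HSV)
    return ((h[...,0]<8)|(h[...,0]>172))&(h[...,1]>150)&(h[...,2]>60)
E
python3 - <<'E'
from h import *
print(get_obs())
ims=[]
for n in ("scene","top"):
    im,d,P=shot(n);cv2.imwrite(f"pics/{n}0.png",im)
    X=pts(d,P);m=red(im)
    nn,l,s,c=cv2.connectedComponentsWithStats(m.astype(np.uint8))
    print(n,P[2],P[1].tolist())
    for i in range(1,nn):
        if s[i,4]>15:
            q=X[(l==i)&(d>0)];print(s[i],c[i],np.median(q,0),q.max(0),q.min(0))
E
```

```text
pics
{'clock': 0.0, 'joint_pos': array([-1.11199514e+00,  2.41406225e-01,  3.70155926e-03,  1.33520597e+00,
       -6.29086127e-06,  1.57083198e+00]), 'joint_vel': array([-0.00054876, -0.0004337 , -0.00161522,  0.00174434,  0.00170764,
       -0.00132522]), 'tau': array([-1.25685765e-03, -3.72314215e+01,  2.52409798e+01,  1.68577203e-02,
       -9.57797783e-05,  1.94499069e-05]), 'eef_pos': array([ 0.22112926, -0.44767404,  0.20940774]), 'tool_rot': array([ 9.73806380e-01,  2.27376376e-01, -2.43471788e-04, -1.02874039e-03]), 'ft_force': array([ 0.23449869,  0.59957362, -0.37576375]), 'ft_torque': array([ 0.00297175, -0.010198  , -0.03282437]), 'grasp_force': 0.0, 'grip_width': 0.08528639367451142}Traceback (most recent call last):
  File "<stdin>", line 6, in <module>
  File "h.py", line 15, in pts
    return c@Rm.T+e
           ~^~~~~
ValueError: matmul: Input operand 1 has a mismatch in its core dimension 0, with gufunc signature (n?,k),(k,m?)->(n?,m?) (size 4 is different from 3)
```

```bash
sed -i 's/np.array(c\["rotation"\]),/R.from_quat(c["rotation"]).as_matrix(),/' h.py
python3 - <<'E'
from h import *
for n in ("scene","top"):
    im,d,P=shot(n);cv2.imwrite(f"pics/{n}0.png",im)
    X=pts(d,P);m=red(im)
    nn,l,s,c=cv2.connectedComponentsWithStats(m.astype(np.uint8))
    print(n,P[2],P[1].tolist())
    for i in range(1,nn):
        if s[i,4]>15:
            q=X[(l==i)&(d>0)];print(s[i],c[i],np.median(q,0),q.max(0),q.min(0))
E
```

```text
scene [1.13398086 0.35711093 1.06248135] [[-0.43332237660530515, 0.7440595888008287, -0.5085342134475045], [0.9010999414170825, 0.34778259064119477, -0.258971359854772], [-0.01583077734227764, -0.5704582350711058, -0.8211740305978376]]
[275 171   7  12  65] [277.78461538 176.52307692] [0.59870164 0.13907426 0.29995542] [0.60392678 0.1449044  0.30533513] [0.58837736 0.13292263 0.28232727]
top [0.47124243 0.1124151  0.92250243] [[-0.007725028988339926, -0.9853602935426012, 0.1703097643612024], [-0.9992729882030876, 0.0012481521786919052, -0.038104293246445084], [0.03733388507511054, -0.1704803039232914, -0.9846535669967488]]
[227 179   9  11  85] [231.02352941 184.10588235] [0.58876741 0.13710687 0.30506529] [0.60430886 0.14401299 0.30733398] [0.58125852 0.13020708 0.27220793]
[319 263   8  16  47] [322.46808511 270.53191489] [ 0.43254682 -0.05993107  0.10018575] [ 0.4479116  -0.05175054  0.10318618] [ 0.41512332 -0.06626975  0.09699909]
```

View pics/scene0.png

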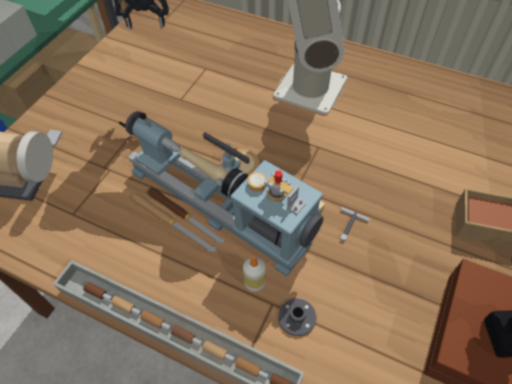

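View pics/top0.png

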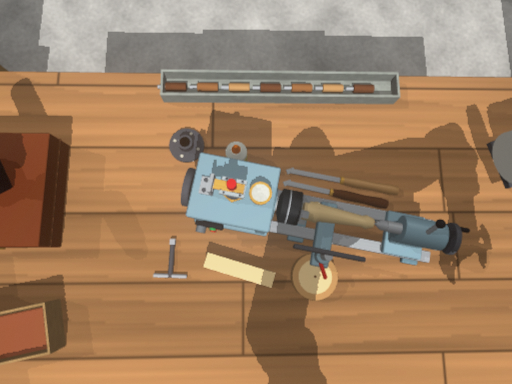

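```bash
python3 - <<'E'
from h import *
im,d,P=shot("top");X=pts(d,P)
m=((abs(X[...,2]-.225)<.006)&(d>0)&(X[...,0]>.45)).astype(np.uint8)
n,l,s,c=cv2.connectedComponentsWithStats(m);i=1+np.argmax(s[1:,4])
q=X[l==i][:,:2].astype(np.float32)*1000
r=cv2.minAreaRect(q);print(s[i],r,cv2.boxPoints(r), np.median(X[l==i][:,2]))
m=(d>0)&(abs(X[...,0]-.59)<.1)&(abs(X[...,1]-.137)<.1)
for lo,hi in((.24,.25),(.25,.262),(.262,.278),(.278,.33)):
    mm=(m&(X[...,2]>lo)&(X[...,2]<hi)).astype(np.uint8)
    n,l,s,c=cv2.connectedComponentsWithStats(mm)
    for i in range(1,n):
        if s[i,4]>8: q=X[l==i];print(lo,s[i],q.mean(0),q.min(0),q.max(0))
cv2.imwrite("pics/topc.png",cv2.resize(im[140:250,170:300],None,fx=6,fy=5,interpolation=cv2.INTER_CUBIC))
E
```

```text
[ 186  153   95   80 4275] ((589.4528198242188, 134.90933227539062), (164.1513671875, 130.5014190673828), 78.59241485595703) [[509.25763  67.3608 ]
 [637.18097  41.54931]
 [669.648   202.45786]
 [541.7247  228.26935]] 0.22612736842238812
0.24 [249 182  23  23 414] [0.58263853 0.08406706 0.24543195] [0.56183576 0.06365575 0.2409191 ] [0.60431535 0.10548821 0.24898132]
0.24 [209 189   5   6  10] [0.58476411 0.17587317 0.24476108] [0.58048071 0.17364803 0.24005868] [0.59129939 0.18078808 0.24938938]
0.24 [227 196  12   4  22] [0.57432002 0.13731752 0.24240684] [0.57162742 0.1262844  0.24033565] [0.57795978 0.14696303 0.24446662]
0.262 [207 174  41  25 518] [0.58983515 0.1445303  0.271886  ] [0.56931468 0.10931884 0.26258807] [0.61324359 0.18133122 0.27771373]
0.278 [227 179  10  12 102] [0.58817674 0.13633663 0.30258211] [0.58088743 0.12846723 0.28238801] [0.59803286 0.14455979 0.30736434]
```

View pics/topc.png

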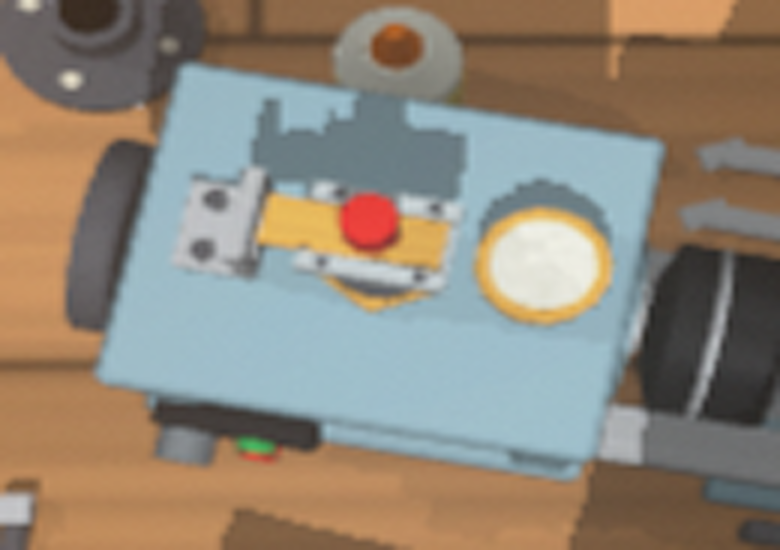

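>>> apply_moves:
  targets:
    - [[0,0,1,6.5,1],[0,0,1,6.5,1],[0.4,0.6,0.5,6.5,1],[0.5,0.75,0.5,6.5,1],[0.5,0.75,0.5,6.5,1],[0.5,0.75,0.5,6.6,1],[0.5,0.75,0.5,6.6,1],[0.5,0.75,0,6.6,1]]

```text
clock: 0.87
eef_pos: [0.3388, -0.2736, 0.3941]
tool_rot: [0.772, 0.635, 0.001, 0.003]
ft_force: [0.1, -0.7, -0.2]
grip_width: 0.0854
grasp_force: 0.0
```

>>> apply_moves:
  targets:
    - [[0.5,0.8,0,0,1],[0.5,0.8,0,0,1],[0.5,0.8,0,0,1],[0.5,0.8,0,0,1],[0.5,0.8,0,0,1],[0.5,0.8,0,0,1],[0.5,0.8,0,0,1],[0.5,0.8,0,0,1]]

```text
clock: 1.53
eef_pos: [0.498, -0.0164, 0.3902]
tool_rot: [0.774, 0.633, -0.0, 0.0]
ft_force: [0.8, -0.7, 0.7]
grip_width: 0.0856
grasp_force: 0.0
```

>>> apply_moves:
  targets:
    - [[0.4,0.6,0,0,1],[0.4,0.6,0,0,1],[0.4,0.6,0,0,1],[0.4,0.6,0,0,1],[0,0,0,0,1],[0,0,0,0,1]]

```text
clock: 2.03
eef_pos: [0.5619, 0.079, 0.3886]
tool_rot: [0.773, 0.634, -0.001, -0.001]
ft_force: [-0.8, -0.4, 0.0]
grip_width: 0.085
grasp_force: 0.0
```

>>> apply_moves:
  targets:
    - [[0.3,0.6,0,0,1],[0.3,0.6,0,0,1],[0,0,0,0,1],[0,0,0,0,1]]

```text
clock: 2.37
eef_pos: [0.5853, 0.1256, 0.3897]
tool_rot: [0.774, 0.634, -0.001, -0.0]
ft_force: [-1.0, -0.1, -0.5]
grip_width: 0.0853
grasp_force: 0.0
```

```bash
cat > w.py <<'E'
from h import *
import sys
o=get_obs();im,d,P=shot("wrist");X=pts(d,P);m=red(im)
print(o["eef_pos"],P[2])
n,l,s,c=cv2.connectedComponentsWithStats(m.astype(np.uint8))
for i in range(1,n):
    if s[i,4]>100:
        q=X[(l==i)&(d>0)];zt=np.percentile(q[:,2],98)
        t=q[q[:,2]>zt-.004]
        # enclosing circle of the top face
        print(s[i],"top",zt,len(t),"circle",cv2.minEnclosingCircle((t[:,:2]*1000).astype(np.float32)),t.mean(0))
cv2.imwrite(f"pics/{sys.argv[1]}.png",im)
E
python3 w.py w1
```

```text
[0.58533663 0.12557283 0.38965138] [0.59993341 0.19960287 0.55262301]
[253 158  21  26 425] top 0.30492361339046203 341 circle ((591.0625610351562, 138.9466094970703), 8.898433685302734) [0.59112385 0.1394655  0.30347792]
```

View pics/w1.png

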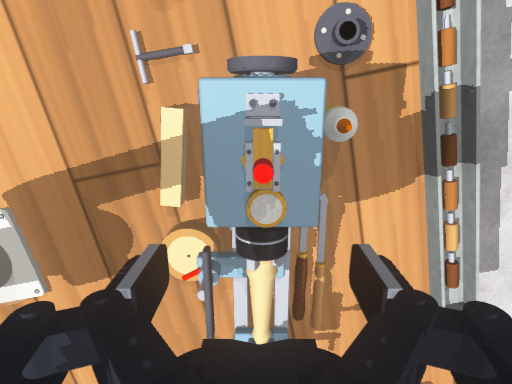

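>>> apply_moves:
  targets:
    - [[0.13,0.31,-0.3,0,0.2],[0,0,-0.5,0,0.2],[0,0,-0.5,0,0.2],[0,0,-0.3,0,0.2],[0,0,0,0,0.2],[0,0,0,0,0.2]]

```text
clock: 2.92
eef_pos: [0.5898, 0.1366, 0.3268]
tool_rot: [0.774, 0.633, -0.0, -0.0]
ft_force: [0.1, -0.4, 0.4]
grip_width: 0.0511
grasp_force: 0.0
```

```bash
python3 w.py w2; python3 -c "
from h import *;print(get_obs()['grip_width'],get_obs()['eef_pos'])"
```

```text
[0.58978711 0.13658699 0.32684962] [0.604454   0.21052195 0.48985674]
[248 191  26  36 765] top 0.3047161038823994 543 circle ((591.009765625, 139.20257568359375), 8.885727882385254) [0.59116577 0.13968947 0.30344505]
0.05103520416589774 [0.5903943  0.13694135 0.32779508]
```

>>> apply_moves:
  targets:
    - [[0.02,0.05,-0.3,0,0.2],[0,0,-0.3,0,0.2],[0,0,-0.15,0,0.2],[0,0,0,0,0.2],[0,0,0,0,0.2]]

```text
clock: 3.38
eef_pos: [0.5916, 0.1399, 0.2973]
tool_rot: [0.774, 0.633, 0.0, 0.0]
ft_force: [0.7, 0.5, -0.3]
grip_width: 0.0514
grasp_force: 0.0
```

>>> apply_moves:
  targets:
    - [[0,0,0,0,-0.2],[0,0,0,0,-0.4],[0,0,0,0,-0.5],[0,0,0,0,-0.5],[0,0,0,0,-0.5]]

```text
clock: 3.8
eef_pos: [0.5916, 0.1401, 0.2966]
tool_rot: [0.774, 0.633, 0.0, 0.0]
ft_force: [-0.4, -0.3, 0.3]
grip_width: 0.0215
grasp_force: 0.0
```

```bash
python3 - <<'E'
from h import *
im,d,P=shot("wrist");cv2.imwrite("pics/w3.png",im)
E
```

```text
(no output)
```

View pics/w3.png

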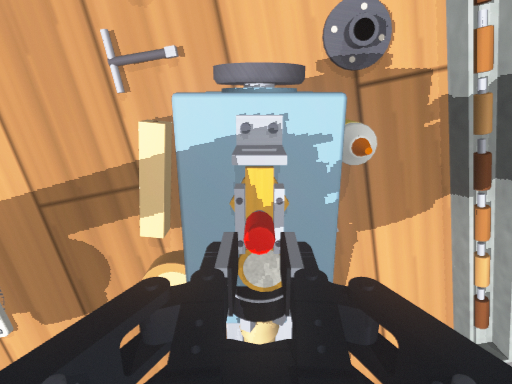

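>>> apply_moves:
  targets:
    - [[0,0,0,0,-0.6],[0,0,0,0,-0.7],[0,0,0,0,-0.8],[0,0,0,0,-1],[0,0,0,0,-1],[0,0,0,0,-1]]

```text
clock: 4.35
eef_pos: [0.5914, 0.1401, 0.2963]
tool_rot: [0.774, 0.633, -0.0, -0.0]
ft_force: [-0.0, 0.5, -0.3]
grip_width: -0.0
grasp_force: 0.0
```

```bash
python3 - <<'E'
from h import *
im,d,P=shot("wrist");cv2.imwrite("pics/w4.png",im)
X=pts(d,P);m=red(im)&(d>0);m[:,:200]=0;m[:,320:]=0;q=X[m];print(len(q),q.mean(0),q.max(0),q.min(0))
im,d,P=shot("top");cv2.imwrite("pics/top4.png",cv2.resize(im[120:250,170:300],None,fx=4,fy=4))
T=np.vstack([cv2.resize(cv2.imread("pics/w4.png"),(512,384))[150:384,130:400]]);a=cv2.imread("pics/top4.png")
cv2.imwrite("pics/c4.png",np.hstack([cv2.resize(T,(270,234)),cv2.resize(a,(500,234*1))]) if 0 else cv2.hconcat([cv2.copyMakeBorder(T,0,520-234,0,0,0),a]))
E
```

```text
510 [0.59255027 0.14577973 0.29443204] [0.59966251 0.14805524 0.3050081 ] [0.58282493 0.13678141 0.27918868]
```

View pics/c4.png

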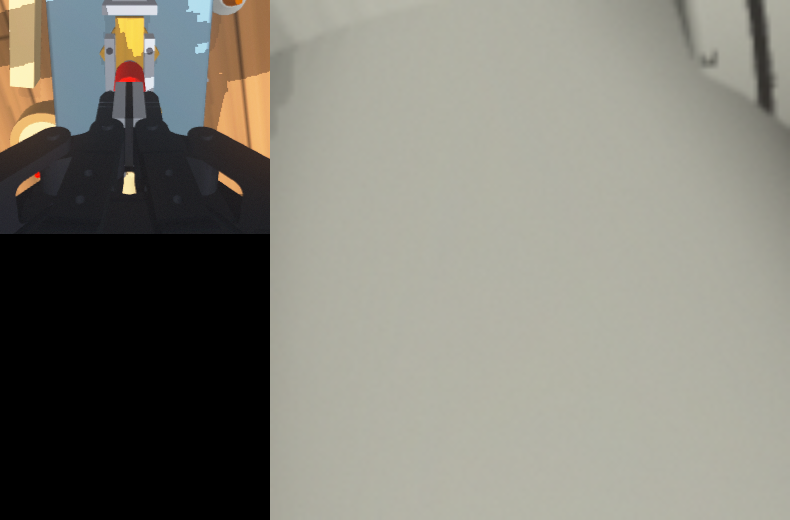

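```bash
python3 - <<'E'
from h import *
im,d,P=shot("wrist");X=pts(d,P);o=get_obs();print(o["eef_pos"],o["grip_width"],o["ft_force"])
for v in range(205,300,5): print(v,[ (X[v,u].round(4).tolist(),im[v,u].tolist()) for u in (250,262)])
im,d,P=shot("scene");X=pts(d,P);cv2.imwrite("pics/s4.png",cv2.resize(im[110:240,210:340],None,fx=4.5,fy=4.5,interpolation=cv2.INTER_CUBIC))
E
```

```text
[0.59142539 0.14009253 0.29629078] -0.00016532806190127294 [-0.36069576  0.48071101 -0.17026993]
205 [([0.587, 0.149, 0.2693], [61, 141, 189]), ([0.5947, 0.1475, 0.2697], [61, 146, 190])]
210 [([0.5864, 0.146, 0.2704], [63, 142, 189]), ([0.594, 0.144, 0.2693], [80, 126, 155])]
215 [([0.5869, 0.1468, 0.2815], [38, 52, 165]), ([0.5943, 0.1465, 0.2846], [35, 41, 134])]
220 [([0.5871, 0.1466, 0.2893], [34, 38, 164]), ([0.5943, 0.1468, 0.2932], [34, 39, 135])]
225 [([0.5873, 0.1467, 0.297], [36, 39, 161]), ([0.5942, 0.1467, 0.3004], [37, 40, 137])]
230 [([0.5873, 0.1461, 0.3027], [32, 36, 239]), ([0.5939, 0.1452, 0.3037], [20, 35, 252])]
235 [([0.5895, 0.1535, 0.3256], [115, 109, 107]), ([0.595, 0.152, 0.3246], [86, 82, 83])]
240 [([0.5896, 0.1533, 0.3305], [115, 109, 107]), ([0.5949, 0.152, 0.33], [70, 67, 68])]
245 [([0.5896, 0.1528, 0.3344], [115, 109, 107]), ([0.5948, 0.1517, 0.3344], [70, 66, 68])]
250 [([0.5896, 0.1525, 0.3386], [114, 107, 105]), ([0.5949, 0.1524, 0.3405], [55, 52, 52])]
255 [([0.5898, 0.1528, 0.3437], [114, 109, 106]), ([0.5948, 0.1521, 0.3443], [52, 48, 48])]
260 [([0.5899, 0.1526, 0.3475], [113, 107, 105]), ([0.5948, 0.1524, 0.3489], [41, 38, 40])]
265 [([0.5903, 0.1538, 0.3536], [114, 108, 105]), ([0.5946, 0.1517, 0.3514], [38, 37, 37])]
270 [([0.59, 0.1522, 0.3544], [151, 140, 134]), ([0.5944, 0.1507, 0.3534], [53, 49, 49])]
275 [([0.5906, 0.1541, 0.361], [42, 40, 38]), ([0.5941, 0.1493, 0.3546], [52, 48, 47])]
280 [([0.5905, 0.1534, 0.3632], [43, 39, 37]), ([0.5936, 0.1467, 0.354], [51, 46, 46])]
285 [([0.5907, 0.1538, 0.3668], [39, 34, 32]), ([0.5932, 0.1448, 0.3544], [50, 47, 46])]
290 [([0.5908, 0.1539, 0.37], [40, 37, 35]), ([0.5928, 0.1428, 0.3548], [48, 43, 43])]
295 [([0.5905, 0.1526, 0.3708], [40, 36, 36]), ([0.5923, 0.1399, 0.3539], [46, 44, 43])]
```

View pics/s4.png

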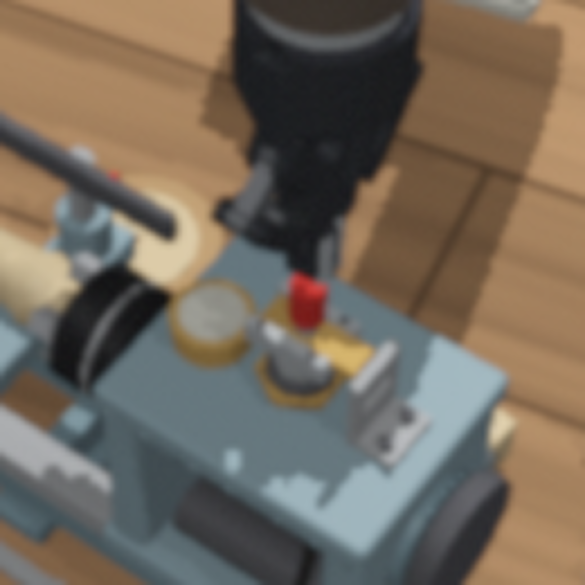

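```bash
python3 - <<'E'
from h import *
im,d,P=shot("scene");X=pts(d,P)
for v in range(150,184,2): print(v,[ (X[v,u].round(3).tolist(),im[v,u].tolist()) for u in (278,281,284)])
print(imaging.get_calibration("wrist"))
E
```

```text
150 [([0.62, 0.146, 0.408], [30, 27, 27]), ([0.613, 0.149, 0.402], [31, 27, 26]), ([0.608, 0.153, 0.399], [32, 29, 30])]
152 [([0.616, 0.145, 0.398], [29, 25, 25]), ([0.613, 0.15, 0.398], [31, 27, 26]), ([0.607, 0.153, 0.393], [32, 29, 29])]
154 [([0.61, 0.143, 0.385], [32, 30, 28]), ([0.612, 0.149, 0.39], [31, 29, 28]), ([0.608, 0.154, 0.388], [30, 27, 26])]
156 [([0.602, 0.139, 0.369], [32, 30, 29]), ([0.612, 0.149, 0.384], [31, 28, 26]), ([0.597, 0.15, 0.369], [30, 28, 26])]
158 [([0.607, 0.141, 0.369], [32, 29, 28]), ([0.607, 0.148, 0.372], [31, 27, 28]), ([0.595, 0.149, 0.36], [55, 53, 51])]
160 [([0.609, 0.143, 0.366], [31, 29, 28]), ([0.608, 0.149, 0.368], [31, 29, 27]), ([0.596, 0.15, 0.355], [62, 60, 59])]
162 [([0.62, 0.147, 0.373], [29, 26, 25]), ([0.609, 0.149, 0.363], [44, 43, 42]), ([0.594, 0.149, 0.346], [69, 68, 66])]
164 [([0.619, 0.147, 0.367], [33, 30, 29]), ([0.601, 0.146, 0.346], [83, 81, 79]), ([0.595, 0.15, 0.342], [79, 77, 76])]
166 [([0.608, 0.143, 0.346], [32, 29, 28]), ([0.602, 0.147, 0.341], [91, 88, 85]), ([0.594, 0.15, 0.333], [76, 75, 74])]
168 [([0.61,
[... 802 characters left out ...]
115]), ([0.581, 0.147, 0.269], [124, 122, 120])]
182 [([0.601, 0.141, 0.282], [41, 43, 116]), ([0.587, 0.143, 0.267], [58, 94, 133]), ([0.587, 0.149, 0.27], [93, 117, 134])]
{'camera_matrix': array([[309.4706617 ,   0.        , 258.70828571],
       [  0.        , 309.4706617 , 190.36491231],
       [  0.        ,   0.        ,   1.        ]]), 'hand_eye': array([[-2.16791543e-04, -9.57065127e-01, -2.89872895e-01,
         7.52885724e-02],
       [ 9.99999885e-01, -3.31813277e-04,  3.47653749e-04,
        -4.70572062e-04],
       [-4.28910955e-04, -2.89872786e-01,  9.57065089e-01,
        -1.63047014e-01],
       [ 0.00000000e+00,  0.00000000e+00,  0.00000000e+00,
         1.00000000e+00]])}
```

>>> apply_moves:
  targets:
    - [[0,0,0,0,0.2],[0,0,0,0,0.2],[0,0,0,0,0.2],[0,0,0,0,0.2],[0,0,0,0,0.2],[0,0,0,0,0.2]]

```text
clock: 5.1
eef_pos: [0.5914, 0.1401, 0.2963]
tool_rot: [0.774, 0.633, 0.0, 0.0]
ft_force: [-0.3, -0.7, 0.8]
grip_width: 0.0515
grasp_force: 0.0
```

>>> apply_moves:
  targets:
    - [[0,0,-0.2,0,0.2],[0,0,-0.2,0,0.2],[0,0,-0.2,0,0.2],[0,0,-0.2,0,0.2],[0,0,-0.15,0,0.2],[0,0,0,0,0.2],[0,0,0,0,0.2]]

```text
clock: 5.68
eef_pos: [0.591, 0.14, 0.2576]
tool_rot: [0.774, 0.633, -0.001, -0.0]
ft_force: [0.5, 0.1, 0.6]
grip_width: 0.051
grasp_force: 0.0
```

```bash
python3 - <<'E'
from h import *
o=get_obs();print(o["eef_pos"],o["ft_force"],o["grip_width"])
im,d,P=shot("wrist");cv2.imwrite("pics/w5.png",im[150:])
im2,d,P=shot("scene")
a=cv2.resize(im2[130:210,240:320],(480,480),interpolation=cv2.INTER_CUBIC);b=cv2.resize(im[180:330,180:340],(320,300))
cv2.imwrite("pics/c5.png",cv2.hconcat([a,cv2.copyMakeBorder(b,0,180,0,0,0)]))
E
```

```text
[0.59104219 0.14001226 0.25757501] [0.4955024  0.1337457  0.62491096] 0.051044755015184816
```

View pics/c5.png

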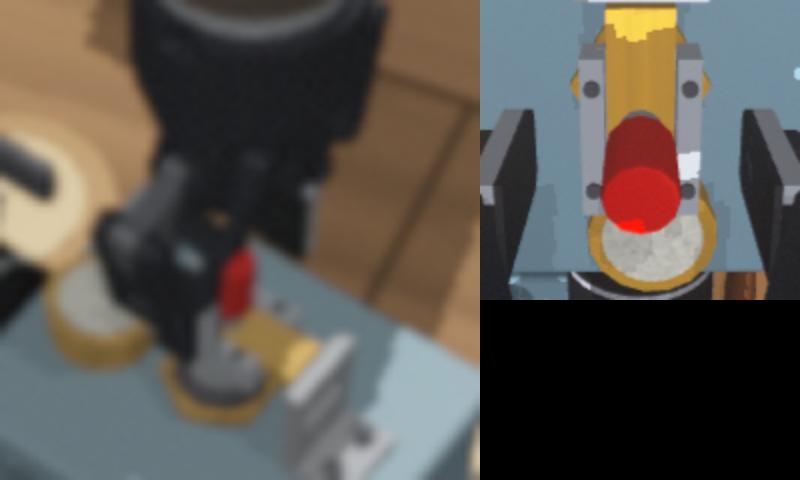

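>>> apply_moves:
  targets:
    - [[0,0,0,0,-0.2],[0,0,0,0,-0.4],[0,0,0,0,-0.5],[0,0,0,0,-0.55],[0,0,0,0,-0.6],[0,0,0,0,-0.6]]

```text
clock: 6.28
eef_pos: [0.5917, 0.1401, 0.2586]
tool_rot: [0.774, 0.633, 0.0, 0.0]
ft_force: [0.6, -0.6, 1.1]
grip_width: 0.0171
grasp_force: 14.3
```

>>> apply_moves:
  targets:
    - [[0,0,0,0,-0.8],[0,0,0,0,-1],[0,0,0,0,-1],[0,0,0,0,-1]]

```text
clock: 6.62
eef_pos: [0.5917, 0.1401, 0.2588]
tool_rot: [0.774, 0.633, 0.0, 0.0]
ft_force: [0.8, -0.5, 3.0]
grip_width: 0.0162
grasp_force: 58.5
```

>>> apply_moves:
  targets:
    - [[0,0,-0.025,0,-1],[0,0,-0.025,0,-1],[0,0,-0.025,0,-1],[0,0,-0.025,0,-1],[0,0,-0.025,0,-1],[0,0,-0.025,0,-1],[0,0,0,0,-1]]

```text
clock: 7.2
eef_pos: [0.5918, 0.1401, 0.2542]
tool_rot: [0.774, 0.633, 0.001, 0.001]
ft_force: [-0.3, -0.7, 8.4]
grip_width: 0.0161
grasp_force: 59.1
```

>>> apply_moves:
  targets:
    - [[0,0,-0.025,0,-1],[0,0,-0.025,0,-1],[0,0,-0.0125,0,-1],[0,0,0,0,-1]]

```text
clock: 7.53
eef_pos: [0.5918, 0.1401, 0.2521]
tool_rot: [0.774, 0.633, 0.001, 0.001]
ft_force: [-2.2, -1.1, 10.5]
grip_width: 0.0157
grasp_force: 59.3
```

>>> apply_moves:
  targets:
    - [[0,0,-0.0125,0,-1],[0,0,-0.0125,0,-1],[0,0,-0.0125,0,-1],[0,0,0,0,-1]]

```text
clock: 7.87
eef_pos: [0.5918, 0.1402, 0.2508]
tool_rot: [0.774, 0.633, 0.002, 0.001]
ft_force: [-2.6, -0.3, 10.3]
grip_width: 0.0159
grasp_force: 59.4
```

>>> apply_moves:
  targets:
    - [[0,0,-0.0125,0,-1],[0,0,-0.0125,0,-1],[0,0,-0.0125,0,-1],[0,0,0,0,-1]]

```text
clock: 8.2
eef_pos: [0.5918, 0.1402, 0.2495]
tool_rot: [0.774, 0.633, 0.002, 0.001]
ft_force: [-1.5, -1.5, 10.8]
grip_width: 0.0159
grasp_force: 59.5
```

>>> apply_moves:
  targets:
    - [[0,0,-0.0125,0,-1],[0,0,-0.0125,0,-1],[0,0,-0.0125,0,-1],[0,0,0,0,-1]]

```text
clock: 8.53
eef_pos: [0.5918, 0.1402, 0.2482]
tool_rot: [0.774, 0.633, 0.002, 0.001]
ft_force: [-2.1, -1.2, 11.8]
grip_width: 0.0161
grasp_force: 59.6
```

>>> apply_moves:
  targets:
    - [[0,0,-0.0125,0,-1],[0,0,-0.0125,0,-1],[0,0,-0.0125,0,-1],[0,0,0,0,-1]]

```text
clock: 8.87
eef_pos: [0.5918, 0.1402, 0.2469]
tool_rot: [0.774, 0.633, 0.002, 0.001]
ft_force: [-2.2, -1.0, 12.5]
grip_width: 0.0162
grasp_force: 59.6
```

>>> apply_moves:
  targets:
    - [[0,0,-0.0125,0,-1],[0,0,-0.0125,0,-1],[0,0,0,0,-1]]

```text
clock: 9.12
eef_pos: [0.5918, 0.1402, 0.246]
tool_rot: [0.774, 0.633, 0.002, 0.001]
ft_force: [-2.0, -0.9, 12.1]
grip_width: 0.0162
grasp_force: 59.7
```

>>> apply_moves:
  targets:
    - [[0,0,-0.0125,0,-1],[0,0,-0.0125,0,-1],[0,0,0,0,-1]]

```text
clock: 9.37
eef_pos: [0.5919, 0.1402, 0.2451]
tool_rot: [0.774, 0.633, 0.002, 0.001]
ft_force: [-2.1, -1.3, 13.6]
grip_width: 0.0162
grasp_force: 59.7
```

>>> apply_moves:
  targets:
    - [[0,0,-0.0125,0,-1],[0,0,-0.0125,0,-1],[0,0,0,0,-1]]

```text
clock: 9.62
eef_pos: [0.5919, 0.1402, 0.2443]
tool_rot: [0.774, 0.633, 0.002, 0.001]
ft_force: [-3.0, -0.8, 13.3]
grip_width: 0.0162
grasp_force: 59.8
```

>>> apply_moves:
  targets:
    - [[0,0,-0.0125,0,-1],[0,0,-0.0125,0,-1],[0,0,0,0,-1]]

```text
clock: 9.87
eef_pos: [0.5919, 0.1404, 0.2441]
tool_rot: [0.774, 0.633, 0.003, 0.001]
ft_force: [-4.2, -0.2, 16.7]
grip_width: 0.0157
grasp_force: 60.1
```

>>> apply_moves:
  targets:
    - [[0,0,-0.0125,0,-1],[0,0,-0.0125,0,-1],[0,0,0,0,-1]]

```text
clock: 10.12
eef_pos: [0.592, 0.1406, 0.2439]
tool_rot: [0.774, 0.633, 0.003, 0.001]
ft_force: [-5.5, 0.1, 18.9]
grip_width: 0.0161
grasp_force: 60.4
```

>>> apply_moves:
  targets:
    - [[0,0,0,0,-1],[0.005,0.025,0,0,-1],[0.005,0.025,0,0,-1],[0.005,0.025,0,0,-1],[0.005,0.025,0,0,-1],[0.005,0.025,0,0,-1],[0.005,0.025,0,0,-1],[0,0,0,0,-1]]

```text
clock: 10.78
eef_pos: [0.5933, 0.1468, 0.2439]
tool_rot: [0.774, 0.633, 0.003, 0.001]
ft_force: [-4.1, 0.6, 20.8]
grip_width: 0.0159
grasp_force: 60.4
```

>>> apply_moves:
  targets:
    - [[0.005,0.025,0,0,-1],[0.005,0.025,0,0,-1],[0.005,0.025,0,0,-1],[0.005,0.025,0,0,-1],[0.005,0.025,0,0,-1],[0,0,0,0,-1]]

```text
clock: 11.28
eef_pos: [0.5943, 0.1518, 0.2439]
tool_rot: [0.774, 0.633, 0.003, 0.001]
ft_force: [-4.4, -0.1, 19.3]
grip_width: 0.0163
grasp_force: 60.4
```

>>> apply_moves:
  targets:
    - [[0.005,0.025,0,0,-1],[0.005,0.025,0,0,-1],[0.005,0.025,0,0,-1],[0,0,0,0,-1]]

```text
clock: 11.62
eef_pos: [0.5949, 0.1548, 0.2439]
tool_rot: [0.774, 0.633, 0.003, 0.001]
ft_force: [-4.5, 0.5, 18.5]
grip_width: 0.0161
grasp_force: 60.4
```

>>> apply_moves:
  targets:
    - [[0.005,0.025,0,0,-1],[0,0.0125,0,0,-1],[0,0,0,0,-1]]

```text
clock: 11.87
eef_pos: [0.5951, 0.156, 0.2439]
tool_rot: [0.774, 0.633, 0.003, 0.001]
ft_force: [-4.7, -1.4, 18.8]
grip_width: 0.0159
grasp_force: 60.4
```

>>> apply_moves:
  targets:
    - [[0.005,0.0125,0,0,-1],[0,0.0125,0,0,-1],[0,0,0,0,-1]]

```text
clock: 12.12
eef_pos: [0.5951, 0.1561, 0.2438]
tool_rot: [0.774, 0.633, 0.002, 0.002]
ft_force: [-4.8, -3.5, 19.3]
grip_width: 0.0157
grasp_force: 60.3
```

>>> apply_moves:
  targets:
    - [[0,-0.02,0.0,0,-1],[0,0,0.025,0,-1],[0,0,0.025,0,-1],[0,0,0.025,0,-1],[0,0,0.025,0,-1],[0,0,0,0,-1]]

```text
clock: 12.62
eef_pos: [0.5951, 0.156, 0.246]
tool_rot: [0.774, 0.633, 0.002, 0.001]
ft_force: [-1.5, -0.9, 12.2]
grip_width: 0.016
grasp_force: 59.8
```

>>> apply_moves:
  targets:
    - [[0,0,0.0125,0,-1],[0,0,0.0125,0,-1],[0,0,0,0,-1]]

```text
clock: 12.87
eef_pos: [0.5951, 0.156, 0.2463]
tool_rot: [0.774, 0.633, 0.002, 0.001]
ft_force: [-1.5, -0.4, 10.9]
grip_width: 0.0157
grasp_force: 59.4
```

Only 0.3 mm of rise for 1 mm commanded, so the bolt is bearing on the staple. I'll ease off the remaining load and open.

>>> apply_moves:
  targets:
    - [[0,0,0.0125,0,-1],[0,0,0.0125,0,-1],[0,0,0.0125,0,-1],[0,0,0,0,-1]]

```text
clock: 13.2
eef_pos: [0.595, 0.156, 0.2464]
tool_rot: [0.774, 0.633, 0.001, 0.0]
ft_force: [-0.2, 0.4, 6.6]
grip_width: 0.0159
grasp_force: 59.0
```

>>> apply_moves:
  targets:
    - [[0,0,0,0,-0.6],[0,0,0,0,-0.4],[0,0,0,0,-0.2],[0,0,0,0,0],[0,0,0,0,0.2],[0,0,0,0,0.2],[0,0,0,0,0.2],[0,0,0,0,0.2]]

```text
clock: 13.87
eef_pos: [0.5945, 0.1558, 0.2451]
tool_rot: [0.774, 0.633, -0.0, -0.0]
ft_force: [-0.2, -1.2, -0.5]
grip_width: 0.051
grasp_force: 0.0
```

>>> apply_moves:
  targets:
    - [[0,0,0.2,0,0.2],[0,0,0.4,0,0.2],[0,0,0.5,0,0.2],[0,0,0.5,0,0.2],[0,0,0.5,0,0.2],[0,0,0,0,0.2],[0,0,0,0,0.2]]

```text
clock: 14.45
eef_pos: [0.5954, 0.156, 0.3311]
tool_rot: [0.774, 0.633, 0.002, 0.001]
ft_force: [-0.7, -0.4, -0.8]
grip_width: 0.0511
grasp_force: 0.0
```

```bash
python3 w.py w6
```

```text
[0.59541928 0.15603866 0.3311003 ] [0.60923303 0.22976086 0.49427827]
[246 190  25  33 649] top 0.2927751385796212 467 circle ((594.1392211914062, 154.93089294433594), 8.7508544921875) [0.5943196  0.15542109 0.29147973]
```

View pics/w6.png

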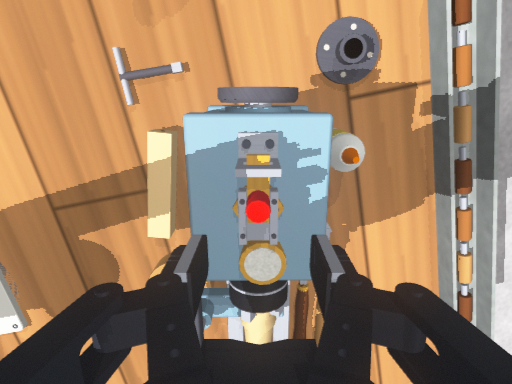

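The picture shows the brass tip out beyond the staple at (262,158). The knob at (258,208) is 12 mm lower than at the start and 16 mm across, and it is holding. The loose things have not moved.

```bash
python3 -c "
from h import *;print(order.job_done())"
```

```text
the job is handed in; nothing more can be done
None
```

The job is handed in with the spindle locked: the pin was felt to bottom at about 15 mm, the keeper was slid to its stop through the staple, and it holds the knob about 12 mm down with the gripper clear; the hand-in call returned no verdict.

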